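Screw the lid onto the seasoning canister

ROBOT

A 6-joint arm with a two-finger parallel gripper is mounted at the origin on the work surface. World frame = base frame: x ahead of the robot, y to its left, z up, the work surface at z = 0. Lengths are in m, angles in rad, forces in N, time in s.
With the tool pointing down it reaches from about 0.275 to 1 m from the base axis. Payload 8.4 kg.
Tool frame: the origin (TCP) lies at the very end of the fingers, on their centre line; the grasp point (between the pads) lies 19 mm behind it (r.pinch_z is the distance from the TCP to the grasp point, in m); z points along the fingers, y is the line along which they close (so a half turn about z gives the same grasp; the last joint's range is limited). The gripper opens to 85 mm and grips with 20 to 120 N. Pads are 22 mm wide; open, the fingers measure 114 mm over their backs; the gripper's body (76 mm by 85 mm) begins 54 mm behind the grasp point. The pads swing forward as they close: fully open they stand 13 mm farther back than shut.
Start: joints at [-1.291, 0.353, 1.633, -0, 1.155, -0.002], TCP at [0.174, -0.6, 0.209] pointing down, gripper open.
Joint ranges: [-2.63, 2.63], [-0.92, 2.1], [0.06, 2.66], [-1.3, 4.44], [0, 2.69], [-3.02, 3.02]. Speed limits (rad/s): [2.22, 2.22, 2.79, 3.14, 3.14, 3.14].

INTERFACE

Orientations are given as a 3x3 rotation matrix whose columns are the frame's x, y, z axes.
In Python, from bench import r gives the robot as it stands. The module is installed in compiled form; this text tells all that it offers.
- The arm moves only by the tool play_rows, never from a script. Its argument "plan" is a list of rows, each a list of 7 numbers: the shift along the tool's x, y, z in mm, then the turn, a rotation vector about the tool's x, y, z in degrees, then the opening, from -1 (shut) to 1 (fully open), so that 0 is half open. In form: [[x, y, z, wx, wy, wz, claw], ...]. A call has 1 to 8 rows; each row shifts and turns the commanded pose from where the row before left it, along the tool's axes as they then stand; what a row does not reach is not made up. A row lasts 1/12 s, in which the tool goes at most 41.7 mm and 7.16 degrees, less where a joint would pass 70% of its speed; a pose out of reach is approached as far as the arm can. A call is refused whole if a number of a shift passes 41.7 or a number of a turn 7.16, either way. A call with a gripper value outside its range is refused whole. The fingers move at their own pace and stop on an object; "force" is the grip in N (left out, the last holds). Time passes only in rows, so rows that do not move let the fingers close. It gives the time, the measured TCP pose, the force, the opening and the grip force at its end, in the units of the state.
- r.get_state(): the state, without advancing time (a new reading comes with each control period).
- r.grab_frame(name): name is "side" or "top" or "wrist"; returns the picture (384x512x3 uint8, red, green, blue); there is no depth.
- r.get_calibration(name): a dict with "fx", "fy", "cx", "cy" (pixels), "R" (3x3) and "t" (3): a world point X has camera coordinates R X + t. Camera axes: x right, y down, z forward; pixel columns grow to the right and rows downward; lengths in m; the calibration is good to about 2 mm. The wrist camera is an equidistant fisheye: a pixel r from the principal point sees the ray r / f radians off the axis. A picture is of the moment at which its call begins: read the wrist's pose just before it. get_calibration takes no time and is no camera call; for the wrist camera it gives the pose at the moment of the call.
- r.hand_in(): hands the job in; it is judged then, once.
The state is a dict: "t": time; "joints": joint angles; "qd": joint speeds; "joint_efforts": joint torques, N m; "eef_pos": TCP position; "orientation": TCP orientation; "wrist_force": force on the tool from outside, world axes, zero at the start; "wrist_torque": the same for the moment, N m; "width": opening from 0.0 (shut) to 1.0 (fully open); "gripper_force": force on a finger pad.
Only numpy, scipy, OpenCV 4.12 (cv2) and the standard library are available. Lean on these libraries where they do the work, as an engineer would, in place of code of your own. Each camera call takes 0.05 s, during which the arm holds its last target. There are 200 camera calls.

TASK

Close the open steel seasoning canister with its loose black lid, which stands on the counter: set the lid level on the neck, turn it back (anticlockwise seen from above) until you feel it drop into the thread, then screw it forward (clockwise) until it is fully home against its stop, and let go. Do not force it at any time: when it comes up hard against something, stop turning or pressing. Leave the closed canister, the pan, the bowl and the spoon where they are.

Things in the scene. Friction and masses are not known exactly. Their poses are not given: they have to be found in the camera images.
- canister: Open canister: plain steel cylinder 100 mm across, 90 mm high to its shoulder, its 130 mm square, 4 mm thick foot bolted down: it neither slides nor turns. Origin: centre of its underside, z up. The neck on the shoulder carries 3 equal quick-thread tracks 120 degrees apart. How far round they start differs every time, is NOT told by this pose and must be felt.
- neck_top (a point): Centre of the top of the canister's neck, 128 mm above the canister's origin. The neck is 60 mm wide (72 over the thread), 38 mm high; its last 9 mm taper to 48 mm. Each 120 degrees of thread, clockwise from above: a 22 degree gap open at the top, where a lug of the lid can drop in; a rib 90 degrees long with a level top; a stop post 8 degrees wide, 5 mm above the rib.
- thread_entry (a point): On the canister's axis, 99.5 mm above its origin: the lid's origin comes here when it drops into the thread. On the ribs it sits 10 mm higher (on posts 15), is blocked clockwise by the posts and must turn back up to 115 degrees until its lugs meet the gaps. In between (10.5 to 14 mm) it is caught on a post's edge: if it will not turn back, ease it some 6 degrees clockwise into the gap. A stiff hand must feed it down; once down, posts block it anticlockwise.
- home (a point): On the canister's axis, 92.5 mm above its origin: the lid's origin lies here when fully home. Clockwise from the entry, the thread leads the lid 7 mm down over 62 degrees, from 4 degrees past the gap, then runs level for 24 degrees up to a hard stop, 85 to 105 degrees from where it dropped in. Home anywhere on the level part. Play in the thread 1.4 mm up and down, 1 mm sideways.
- lid: Loose black plastic lid, 0.14 to 0.28 kg, standing on its lower edge: a cap 86 mm across, 42 mm high, open below (76 mm across inside, 37 mm deep), with 3 round lugs 5 mm thick inside, 120 degrees apart (one at +x), 5 mm above the lower edge, reaching in to 31 mm from the axis. Origin: centre of the lower edge, z up. Contact with the canister above 120 N counts as forcing it.
- lid_grip (a point): On the lid's axis, 62 mm above its origin: middle of the upper part of its bar grip, 60 mm long (along the lid's x), 18 mm thick (along y), from 42 to 77 mm above the lower edge; pinch it across y from above. The lid turns with under 0.5 N m, pressed down lightly with 3 to 6 N.
- closed_canister: Bystander: a like canister, with its lid already on, 167 mm high, loose. Origin: centre of its underside.
- pan: Bystander: aluminium roasting pan 300 by 220 mm (350 over its two loop handles at +x and -x), 85 mm high. Origin: centre of its underside.
- bowl: Bystander: steel bowl 150 mm across, 60 mm high. Origin: centre of its underside.
- spoon: Bystander: wooden spoon 240 mm long, lying along its x. Origin: middle of its underside.
Things that resemble listed ones, but are neither listed nor needed, are in the scene too. Leave any orange, pink or turquoise look-alike of the lid alone.

How it is judged:
On the way, in this order (a step that is already met when the one before it is completed fails the run):
1. the lid has been brought level over the neck (horizontal distance between lid and canister below 0.006 m and z of lid in the frame of canister between 0.104 and 0.135 m and angle between lid's own z axis and vertical below 0.12 rad).
2. the lid has dropped into the thread (horizontal distance between lid and canister below 0.004 m and z of lid in the frame of canister between 0.0945 and 0.1025 m and angle between lid's own z axis and vertical below 0.1 rad), for 0.05 s.
At the end, for the whole second after the job is handed in: The lid is screwed fully home on the canister: its lower edge 92.5 mm above the canister's underside (at most 94.2, at least 90 mm), within 4 mm of the canister's axis, level within 0.05 rad, at rest and released (z of lid in the frame of canister between 0.09 and 0.0942 m and horizontal distance between lid and canister below 0.004 m and angle between lid's own z axis and vertical below 0.05 rad and linear speed of lid below 0.01 m/s); the robot touches nothing.
It fails at once if the lid was forced: more than 120 N between lid and canister (contact force between lid and canister above 120 N).
It fails at once if the closed canister was moved more than 30 mm (distance of closed_canister from where it was at the start of the episode above 0.03 m).
It fails at once if the pan was moved more than 30 mm (distance of pan from where it was at the start of the episode above 0.03 m).
It fails at once if the bowl was moved more than 30 mm (distance of bowl from where it was at the start of the episode above 0.03 m).
It fails at once if the spoon was moved more than 30 mm (distance of spoon from where it was at the start of the episode above 0.03 m).
It also fails if it takes over 72 s, if anything falls off the work surface, if the arm or the gripper's body presses on something with over 40 N, if the wrist force passes 120 N, or if a joint passes its speed limit or range.

## Working session

There is one attempt and no reset: what is moved stays moved. The work goes in short steps, Python scripts to look and compute and a tool call to move; the robot and the scene stay as the last step left them, time stands still between calls to the robot, and variables do not carry over. Pictures are saved under pics/ and viewed, at most 10 in all, crops included, and the job is handed in when it is done.

Besides the shell and the picture viewer there is one more tool, called after ">>>" in YAML: its name, and indented under it one key for each argument. play_rows: Moves the arm, as the interface text tells. Its arguments: {"type":"object","properties":{"plan":{"type":"array","items":{"type":"array","items":{"type":"number"}}},"force":{"type":"number"}},"required":["plan"]}

```bash
mkdir -p pics; python3 - <<'E'
from bench import r
import cv2,numpy as np
for n in("top","side"):
    c=r.get_calibration(n);print(n,c)
    cv2.imwrite(f"pics/{n}0.png",cv2.resize(r.grab_frame(n)[:,:,::-1],(800,600),interpolation=cv2.INTER_CUBIC))
print(r.get_state())
E
```

```text
top {'fx': 404.0642270980741, 'fy': 404.0642270980741, 'cx': 253.19148983592723, 'cy': 186.89860975336558, 'R': array([[ 0.01835947, -0.99980877,  0.00673484],
       [-0.9904286 , -0.01910803, -0.136697  ],
       [ 0.13679954, -0.0041607 , -0.99059001]]), 't': array([-0.08071826,  0.60530991,  1.29564025])}
side {'fx': 420.04584028177226, 'fy': 420.04584028177226, 'cx': 257.55298686419485, 'cy': 195.18849145316156, 'R': array([[-0.99517426, -0.09741508,  0.01176801],
       [-0.07194997,  0.64290861, -0.76255605],
       [ 0.0667187 , -0.75972286, -0.64681511]]), 't': array([0.59845063, 0.14533109, 1.27066066])}
{'t': 0.1, 'joints': array([-1.29137788e+00,  3.53649524e-01,  1.63405458e+00,  4.11717534e-06,
        1.15521165e+00, -2.38860298e-03]), 'qd': array([-0.00043266, -0.00256577, -0.00037006, -0.00143901, -0.00059055,
       -0.00017331]), 'joint_efforts': array([ 9.91592242e-04, -6.06355834e+01, -3.42819035e+01,  1.45603753e-04,
        4.07333122e-03, -2.04674473e-05]), 'eef_pos': array([ 0.17368797, -0.59989941,  0.20799488]), 'orientation': array([[ 9.60554944e-01,  2.78090037e-01, -3.61284357e-04],
       [ 2.78090271e-01, -9.60554101e-01,  1.27281807e-03],
       [ 6.92485341e-06, -1.32308136e-03, -9.99999125e-01]]), 'wrist_force': array([ 0.30197454,  0.64369624, -0.25357302]), 'wrist_torque': array([ 0.01182691, -0.0201534 ,  0.00295373]), 'gripper_force': 0.0, 'width': 0.9992292930077451}
```

View pics/top0.png

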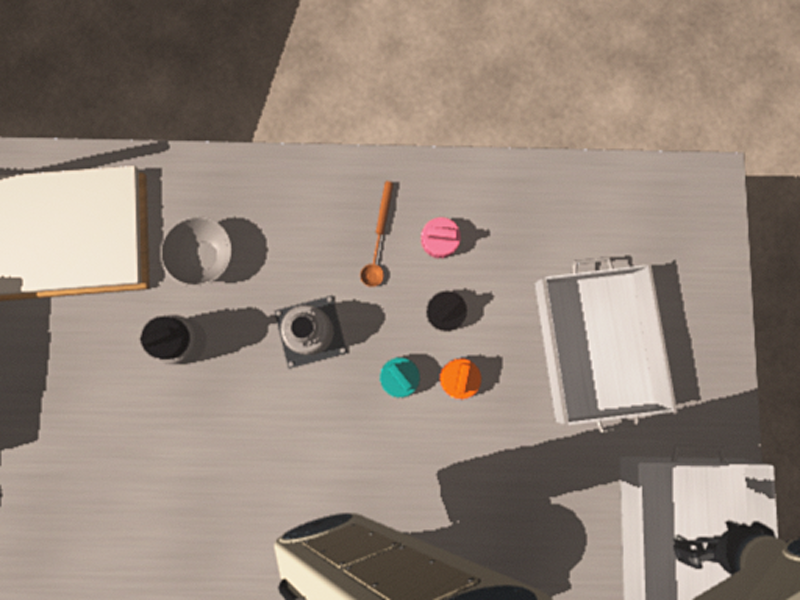

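View pics/side0.png

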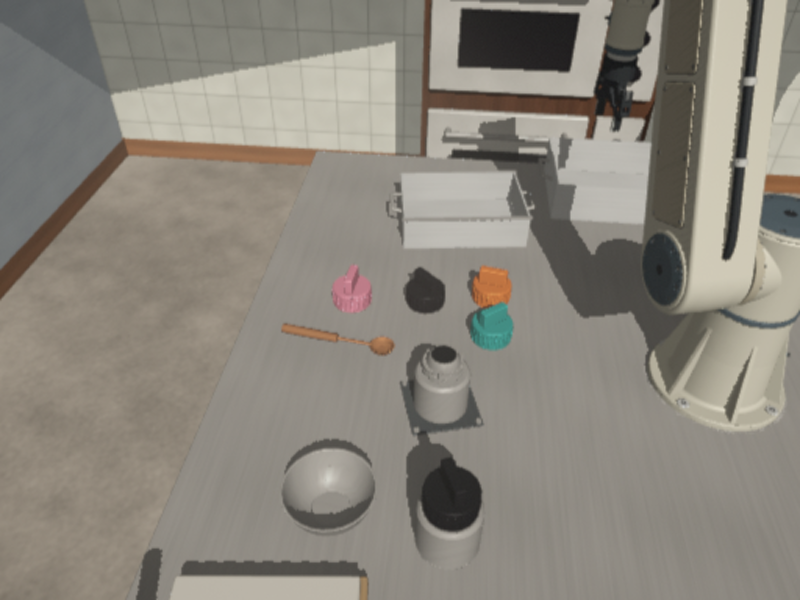

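The top view shows these candidates for the lid:
- Black cap at (447,311), standing loose on the counter.
- Black lid at (166,338), already on the tall closed canister.
- Pink (440,237), turquoise (400,377) and orange (461,378) look-alikes.

Only the one at (447,311) fits. The open canister, with its square foot, is at (306,328). I'll confirm both in one enlarged, brightened crop.

```bash
python3 - <<'E'
from bench import r
import cv2,numpy as np
t=r.grab_frame("top")[:,:,::-1]; s=r.grab_frame("side")[:,:,::-1]
g=lambda a,s:cv2.resize((255*(a/255.)**.5).astype(np.uint8),s,interpolation=cv2.INTER_CUBIC)
a=g(t[180:220,266:316],(400,320))   # x8
b=g(t[185:240,170:230],(400,366)) #6.667
c=g(s[165:205,250:300],(400,320)) #8
d=g(s[215:280,250:315],(400,400))[:280] #6.154 
top=np.hstack([a,c]); bot=np.hstack([b[:280],d])
cv2.imwrite("pics/crop.png",np.vstack([top,bot]))
E
```

```text
(no output)
```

View pics/crop.png

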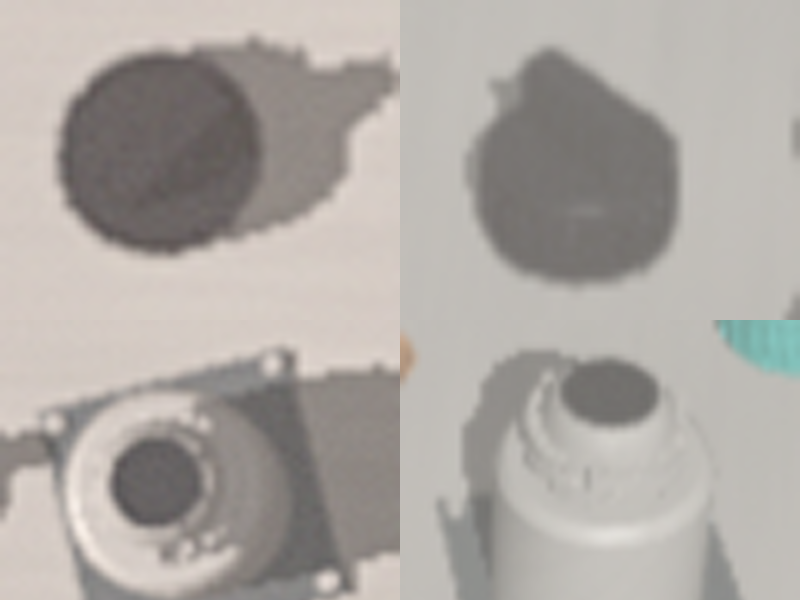

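The crop confirms a loose black lid with a bar grip, standing on the counter. The open canister's mouth is visible in both views.

```bash
cat > h.py <<'E'
from bench import r
import numpy as np, cv2
def ray(n,u,v,c=None):
    c=c or r.get_calibration(n); x=(u-c['cx'])/c['fx'];y=(v-c['cy'])/c['fy']
    if n=="wrist":
        t=np.hypot(x,y); k=np.sin(t)/t if t>1e-9 else 1; d=np.array([x*k,y*k,np.cos(t)])
    else: d=np.array([x,y,1])
    return -c['R'].T@c['t'], c['R'].T@d
def onz(n,u,v,z,c=None):
    o,d=ray(n,u,v,c); return o+d*(z-o[2])/d[2]
def proj(X,c):  # fisheye
    p=c['R']@np.asarray(X)+c['t']; t=np.arctan2(np.hypot(p[0],p[1]),p[2]); a=np.arctan2(p[1],p[0])
    return c['cx']+c['fx']*t*np.cos(a), c['cy']+c['fy']*t*np.sin(a)
E
python3 - <<'E'
from h import *
print("lid",onz("top",285.56,198.3,.04),onz("top",285.56,198.3,.02))
print("neck",onz("top",193.1,208.9,.128),onz("side",283.9,226.3,.128))
c=r.get_calibration("wrist");s=r.get_state();o=-c['R'].T@c['t'];print(c, s['orientation'].T@(o-s['eef_pos']), s['orientation'].T@c['R'].T)
# grip bar ends in side crop: lid body
print("lid side",onz("side",250+178/8,165+200/8,.03))
E
```

```text
lid [ 0.57102264 -0.17693179  0.04      ] [ 0.57324264 -0.17863802  0.02      ]
neck [0.52312353 0.11416981 0.128     ] [0.52007086 0.1147731  0.128     ]
{'fx': 297.3186396354542, 'fy': 297.3186396354542, 'cx': 257.6427718121676, 'cy': 187.3467914157179, 'R': array([[ 2.78142502e-01, -9.60539795e-01, -2.24647723e-04],
       [-9.17169957e-01, -2.65653412e-01,  2.97031200e-01],
       [-2.85369967e-01, -8.24109610e-02, -9.54867748e-01]]), 't': array([-0.62406605, -0.03875321,  0.37832141])} [ 0.07541308 -0.00069725 -0.16438558] [[ 7.31573468e-05 -9.54869883e-01 -2.97024413e-01]
 [ 9.99999793e-01 -1.19914335e-04  6.31799646e-04]
 [-6.38903939e-04 -2.97024397e-01  9.54869677e-01]]
lid side [ 0.5673445  -0.15399143  0.03      ]
```

>>> play_rows:
  plan:
    - [33.3,-19.7,-4,0,0,0,1]
    - [33.3,-19.7,-4,0,0,0,1]
    - [33.3,-19.7,-4,0,0,0,1]
    - [33.3,-19.7,-4,0,0,0,1]
    - [33.3,-19.7,-4,0,0,0,1]
    - [33.3,-19.7,-4,0,0,0,1]
    - [33.3,-19.7,-4,0,0,0,1]
    - [33.3,-19.7,-4,0,0,0,1]

```text
t: 0.87
eef_pos: [0.3868, -0.3733, 0.2409]
orientation: [[0.961, 0.278, 0.0], [0.278, -0.961, -0.0], [0.0, 0.0, -1.0]]
wrist_force: [0.6, -0.2, 0.0]
width: 1.002
gripper_force: 0.0
```

>>> play_rows:
  plan:
    - [33.3,-19.7,-4,0,0,0,1]
    - [33.3,-19.7,-4,0,0,0,1]
    - [33.3,-19.7,-4,0,0,0,1]
    - [33.3,-19.7,-4,0,0,0,1]
    - [33.3,-19.7,-4,0,0,0,1]
    - [33.3,-19.7,-4,0,0,0,1]
    - [33.3,-19.7,-4,0,0,0,1]
    - [0,0,0,0,0,-7,1]

```text
t: 1.53
eef_pos: [0.5757, -0.1729, 0.2693]
orientation: [[0.92, 0.391, 0.003], [0.391, -0.92, 0.002], [0.003, -0.0, -1.0]]
wrist_force: [-0.1, 1.0, 1.1]
width: 1.0
gripper_force: 0.0
```

>>> play_rows:
  plan:
    - [0,0,0,0,0,-7,1]
    - [0,0,0,0,0,-7,1]
    - [0,0,0,0,0,-7,1]
    - [0,0,0,0,0,-7,1]
    - [0,0,0,0,0,-7,1]
    - [0,0,0,0,0,-7,1]
    - [0,0,0,0,0,-7,1]
    - [0,0,0,0,0,-7,1]

```text
t: 2.2
eef_pos: [0.5713, -0.1776, 0.2685]
orientation: [[0.182, 0.983, -0.0], [0.983, -0.182, 0.0], [0.0, -0.0, -1.0]]
wrist_force: [0.1, 0.1, 0.7]
width: 1.0
gripper_force: 0.0
```

>>> play_rows:
  plan:
    - [0,0,0,0,0,-7,1]
    - [0,0,0,0,0,-7,1]
    - [0,0,0,0,0,-7,1]
    - [0,0,0,0,0,-7,1]
    - [0,0,0,0,0,-7,1]
    - [0,0,0,0,0,-7,1]
    - [0,0,0,0,0,-7,1]
    - [0,0,0,0,0,0,1]

```text
t: 2.87
eef_pos: [0.5713, -0.1776, 0.2685]
orientation: [[-0.622, 0.783, -0.0], [0.783, 0.622, 0.0], [0.0, -0.0, -1.0]]
wrist_force: [1.5, -0.2, -0.1]
width: 1.0
gripper_force: 0.0
```

```bash
python3 - <<'E'
from h import *
import pickle
s=r.get_state();c=r.get_calibration("wrist");f=r.grab_frame("wrist")
pickle.dump(c,open("c1.pkl","wb"))
print(s['t'],s['eef_pos'],s['orientation'].round(4),s['joints'].round(2),s['wrist_force'])
print(proj([.571,-.177,.04],c))
g=(255*(f[:,:,::-1]/255.)**.5).astype(np.uint8)
u,v=map(int,proj([.571,-.177,.05],c));x0=max(0,u-100);y0=max(0,min(v-75,234));print(x0,y0)
cv2.imwrite("pics/w1.png",cv2.resize(g[y0:y0+150,x0:x0+200],None,fx=4,fy=4,interpolation=cv2.INTER_CUBIC))
E
```

```text
2.8667 [ 0.57127464 -0.17756867  0.26850639] [[-6.221e-01  7.829e-01 -4.000e-04]
 [ 7.829e-01  6.221e-01  1.000e-04]
 [ 3.000e-04 -2.000e-04 -1.000e+00]] [-0.3   0.26  1.63 -0.    1.26 -0.98] [ 1.49785763 -0.1820264  -0.08113503]
(np.float64(257.95987291054695), np.float64(154.4219815038926))
157 80
```

View pics/w1.png

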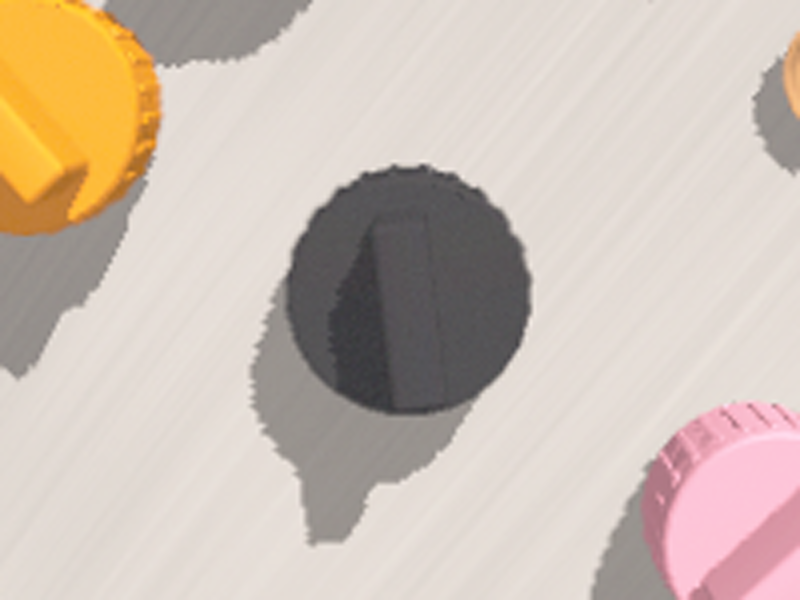

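The wrist crop shows the black lid. The bar's top face runs from (401,217) to (418,405) in the crop, close to aligned with the tool.

```bash
python3 - <<'E'
from h import *
import pickle
c=pickle.load(open("c1.pkl","rb"));s=r.get_state()
P=[onz("wrist",157+u/4-.37,80+v/4-.37,.077,c) for u,v in((401,217),(418,405))]
m=(P[0]+P[1])/2;d=P[0]-P[1];print(P,m,np.linalg.norm(d))
R=s['orientation'];dt=R.T@d;print("turn about tool z",np.degrees(np.arctan2(dt[1],dt[0])),"shift",R.T@(m-s['eef_pos'])*1000)
q=onz("wrist",157+409/4-.37,80+290/4-.37,.042,c);print("disc",q)
E
```

```text
[array([ 0.54982281, -0.15247975,  0.077     ]), array([ 0.5904815 , -0.19519171,  0.077     ])] [ 0.57015216 -0.17383573  0.077     ] 0.05896982479814993
turn about tool z -5.555542603382545 shift [  3.58986608   1.43406831 191.48699532]
disc [ 0.56977635 -0.17349041  0.042     ]
```

>>> play_rows:
  plan:
    - [3.6,1.4,0,0,0,0,0]
    - [0,0,0,0,0,-5.5,0]
    - [0,0,25,0,0,0,0]
    - [0,0,30,0,0,0,0]
    - [0,0,30,0,0,0,0]
    - [0,0,30,0,0,0,0]
    - [0,0,15,0,0,0,0]
    - [0,0,0,0,0,0,0]

```text
t: 3.58
eef_pos: [0.5676, -0.1729, 0.1349]
orientation: [[-0.688, 0.726, -0.006], [0.726, 0.688, 0.002], [0.006, -0.003, -1.0]]
wrist_force: [-1.0, 0.1, -0.6]
width: 0.498
gripper_force: 0.0
```

```bash
python3 - <<'E'
from h import *
s=r.get_state();c=r.get_calibration("wrist");f=r.grab_frame("wrist")
print(s['eef_pos'],s['orientation'].round(4),s['width'],proj([.57,-.1737,.077],c))
g=(255*(f[:,:,::-1]/255.)**.5).astype(np.uint8)
cv2.imwrite("pics/w2.png",cv2.resize(g,(800,600),interpolation=cv2.INTER_CUBIC))
E
```

```text
[ 0.56764302 -0.17286458  0.13487672] [[-0.6878  0.7259 -0.0062]
 [ 0.7259  0.6878  0.002 ]
 [ 0.0057 -0.0031 -1.    ]] 0.497967471605519 (np.float64(259.49946197628196), np.float64(199.3767657847129))
```

View pics/w2.png

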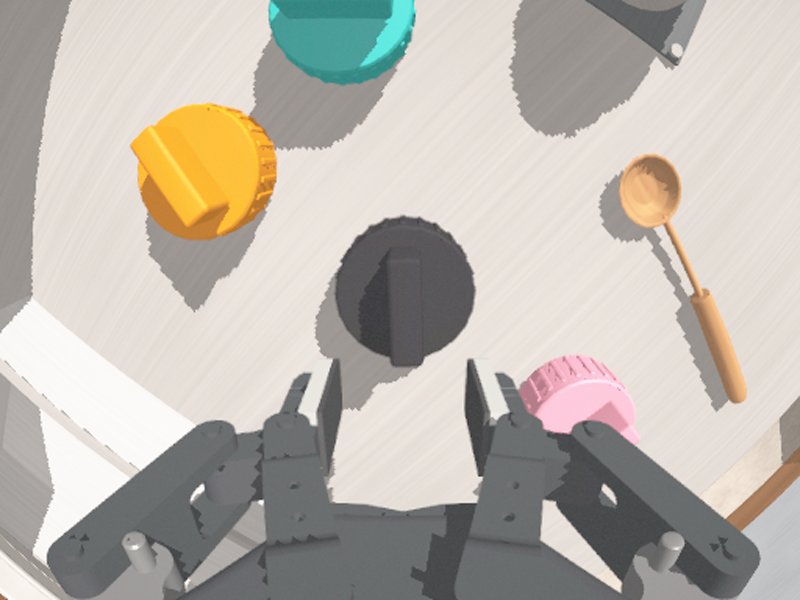

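The bar is aligned and centred between the fingers (bar centre at (405,307), finger midpoint at about x=404). I'll descend 92 mm and grip.

>>> play_rows:
  plan:
    - [0,0,20,0,0,0,0]
    - [0,0,20,0,0,0,0]
    - [0,0,20,0,0,0,0]
    - [0,0,15,0,0,0,0]
    - [0,0,10,0,0,0,0]
    - [0,0,7,0,0,0,0]
    - [0,0,0,0,0,0,0]
    - [0,0,0,0,0,0,0]

```text
t: 4.3
eef_pos: [0.5709, -0.1741, 0.0475]
orientation: [[-0.69, 0.724, 0.001], [0.724, 0.69, -0.0], [-0.001, 0.0, -1.0]]
wrist_force: [0.0, 0.2, 0.7]
width: 0.499
gripper_force: 0.0
```

>>> play_rows:
  plan:
    - [0,0,0,0,0,0,-0.5]
    - [0,0,0,0,0,0,-1]
    - [0,0,0,0,0,0,-1]
    - [0,0,0,0,0,0,-1]
    - [0,0,0,0,0,0,-1]
    - [0,0,0,0,0,0,-1]
  force: 60

```text
t: 4.8
eef_pos: [0.5708, -0.1741, 0.0477]
orientation: [[-0.69, 0.724, 0.001], [0.724, 0.69, -0.0], [-0.001, 0.001, -1.0]]
wrist_force: [-2.3, -0.2, 5.9]
width: 0.185
gripper_force: 59.4
```

>>> play_rows:
  plan:
    - [0,0,-5,0,0,0,-1]
    - [0,0,-20,0,0,0,-1]
    - [0,0,-30,0,0,0,-1]
    - [0,0,-35,0,0,0,-1]
    - [0,0,-35,0,0,0,-1]
    - [0,0,-30,0,0,0,-1]
    - [0,0,-20,0,0,0,-1]
    - [0,0,0,0,0,0,-1]

```text
t: 5.47
eef_pos: [0.5728, -0.1746, 0.227]
orientation: [[-0.69, 0.724, 0.008], [0.724, 0.69, -0.002], [-0.007, 0.004, -1.0]]
wrist_force: [0.7, -0.2, -2.3]
width: 0.185
gripper_force: 58.8
```

>>> play_rows:
  plan:
    - [23.5,16.7,0,0,0,0,-1]
    - [23.5,16.7,0,0,0,0,-1]
    - [23.5,16.7,0,0,0,0,-1]
    - [23.5,16.7,0,0,0,0,-1]
    - [23.5,16.7,0,0,0,0,-1]
    - [23.5,16.7,0,0,0,0,-1]
    - [0,0,0,0,0,6,-1]
    - [0,0,0,0,0,6,-1]

```text
t: 6.13
eef_pos: [0.5443, -0.001, 0.2204]
orientation: [[-0.523, 0.852, -0.002], [0.852, 0.523, 0.0], [0.001, -0.002, -1.0]]
wrist_force: [-0.4, 0.0, -2.4]
width: 0.184
gripper_force: 58.9
```

>>> play_rows:
  plan:
    - [0,0,0,0,0,6,-1]
    - [0,0,0,0,0,7,-1]
    - [0,0,0,0,0,6.5,-1]
    - [0,0,0,0,0,0,-1]
    - [0,0,0,0,0,0,-1]
    - [0,0,0,0,0,0,-1]

```text
t: 6.63
eef_pos: [0.5451, -0.0027, 0.221]
orientation: [[-0.214, 0.977, -0.001], [0.977, 0.214, 0.0], [0.0, -0.001, -1.0]]
wrist_force: [0.3, -0.2, -2.8]
width: 0.184
gripper_force: 58.9
```

```bash
python3 - <<'E'
from h import *
import pickle
s=r.get_state();c=r.get_calibration("wrist");f=r.grab_frame("wrist");pickle.dump(c,open("c3.pkl","wb"))
print(s['eef_pos'],s['orientation'].round(4),s['width'],s['wrist_force'],s['joints'].round(2),proj([.5215,.1145,.128],c))
g=(255*(f[:,:,::-1]/255.)**.5).astype(np.uint8)
u,v=map(int,proj([.5215,.1145,.128],c));x0=max(0,u-130);y0=max(0,v-90);print(x0,y0)
cv2.imwrite("pics/w3.png",cv2.resize(g[y0:y0+195,x0:x0+260],None,fx=3,fy=3,interpolation=cv2.INTER_CUBIC))
E
```

```text
[ 0.54507583 -0.0027378   0.22102791] [[-2.140e-01  9.768e-01 -1.000e-03]
 [ 9.768e-01  2.140e-01  0.000e+00]
 [ 2.000e-04 -1.000e-03 -1.000e+00]] 0.18421035144892417 [ 0.3242337  -0.22825835 -2.77203856] [-0.01  0.22  1.79  0.    1.13 -0.22] (np.float64(260.7805207034049), np.float64(48.28378804158385))
130 0
```

View pics/w3.png

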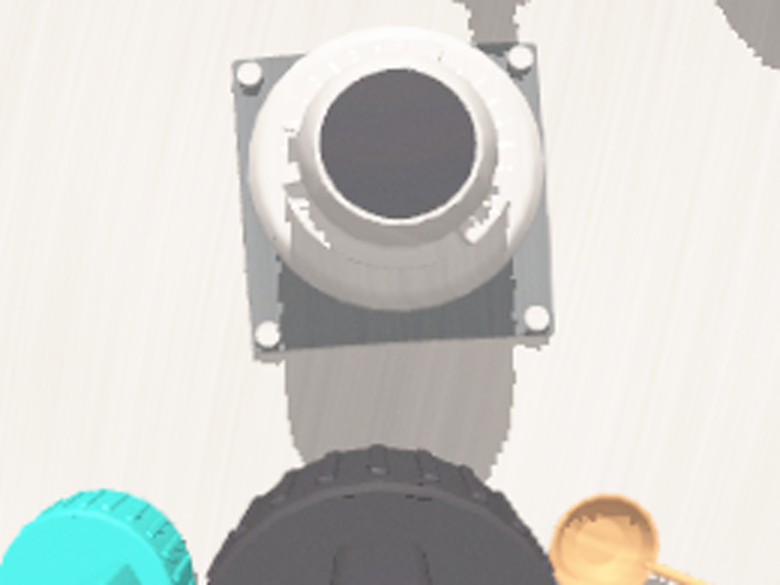

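The crop shows the neck mouth disc centred at about (397,145), with x 318–476 and y 67–222. The foot bolts are at (248,75), (520,57), (536,318) and (267,335), and the held lid is visible at the bottom.

```bash
python3 - <<'E'
from h import *
import pickle
c=pickle.load(open("c3.pkl","rb"));s=r.get_state();R=s['orientation']
w=lambda u,v,z:onz("wrist",130+(u+.5)/3-.5,(v+.5)/3-.5,z,c)
for z in(.128,.124):
    a,b,d,e=w(318,145,z),w(476,145,z),w(397,67,z),w(397,222,z)
    print(z,(a+b)/2,(d+e)/2,np.linalg.norm(a-b),np.linalg.norm(d-e))
B=[w(u,v,.007) for u,v in((248,75),(520,57),(536,318),(267,335))]
print("bolts",np.mean(B,0),[np.linalg.norm(B[i]-B[i-1]).round(4) for i in range(4)])
for t in ([.522,.1143,.128],np.r_[np.mean(B,0)[:2],.128]): print(R.T@(t-s['eef_pos'])*1000)
# held lid cap edge at z_lidtop: centre x at right/left edge
L=w(207,580,.213);Q=w(553,580,.213);print("lid chord mid in tool",R.T@((L+Q)/2-s['eef_pos'])*1000,np.linalg.norm(L-Q))
E
```

```text
0.128 [0.52241202 0.11528147 0.128     ] [0.5223581  0.11545002 0.128     ] 0.04468703385983652 0.04613771793386655
0.124 [0.52231951 0.11595529 0.124     ] [0.52226475 0.11612645 0.124     ] 0.045381410577617375 0.0468546363412351
bolts [0.52234691 0.11526788 0.007     ] [np.float64(0.1136), np.float64(0.1144), np.float64(0.1141), np.float64(0.114)]
[119.30284113   2.35840835  93.2403727 ]
[120.1744088    2.90384539  93.24016769]
lid chord mid in tool [19.17573658 -1.48051436  8.22599506] 0.07138569578188007
```

>>> play_rows:
  plan:
    - [15,0.6,0,0,0,0,-1]
    - [30,0.6,0,0,0,0,-1]
    - [30,0.6,0,0,0,0,-1]
    - [30,0.6,0,0,0,0,-1]
    - [14.5,0.5,0,0,0,0,-1]
    - [0,0,10,0,0,0,-1]
    - [0,0,10,0,0,0,-1]
    - [0,0,10,0,0,0,-1]

```text
t: 7.35
eef_pos: [0.523, 0.1141, 0.1905]
orientation: [[-0.212, 0.977, -0.0], [0.977, 0.212, -0.001], [-0.0, -0.0, -1.0]]
wrist_force: [0.1, -0.8, -1.9]
width: 0.185
gripper_force: 59.0
```

>>> play_rows:
  plan:
    - [0,0,0,0,0,0,-1]
    - [0,0,0,0,0,0,-1]
    - [0,0,5,0,0,0,-1]
    - [0,0,5,0,0,0,-1]
    - [0,0,5,0,0,0,-1]
    - [0,0,5,0,0,0,-1]
    - [0,0,0,0,0,0,-1]
    - [0,0,0,0,0,0,-1]

```text
t: 8.02
eef_pos: [0.5229, 0.1147, 0.1713]
orientation: [[-0.21, 0.978, -0.001], [0.978, 0.21, -0.0], [0.0, -0.001, -1.0]]
wrist_force: [-0.1, -0.2, -1.9]
width: 0.185
gripper_force: 58.9
```

>>> play_rows:
  plan:
    - [0,0,2,0,0,0,-1]
    - [0,0,2,0,0,0,-1]
    - [0,0,2,0,0,0,-1]
    - [0,0,2,0,0,0,-1]
    - [0,0,1,0,0,0,-1]
    - [0,0,0,0,0,0,-1]

```text
t: 8.52
eef_pos: [0.5233, 0.1149, 0.1625]
orientation: [[-0.21, 0.978, 0.0], [0.978, 0.21, 0.0], [0.0, 0.0, -1.0]]
wrist_force: [-0.3, 0.9, -2.6]
width: 0.184
gripper_force: 58.9
```

>>> play_rows:
  plan:
    - [0,0,1,0,0,0,-1]
    - [0,0,1,0,0,0,-1]
    - [0,0,0,0,0,0,-1]
    - [0,0,0,0,0,0,-1]

```text
t: 8.85
eef_pos: [0.5234, 0.1149, 0.1607]
orientation: [[-0.21, 0.978, 0.0], [0.978, 0.21, 0.0], [0.0, 0.001, -1.0]]
wrist_force: [0.7, 0.7, -3.6]
width: 0.186
gripper_force: 58.9
```

>>> play_rows:
  plan:
    - [0,0,1,0,0,0,-1]
    - [0,0,0,0,0,0,-1]
    - [0,0,0,0,0,0,-1]

```text
t: 9.1
eef_pos: [0.5233, 0.1148, 0.1597]
orientation: [[-0.21, 0.978, 0.0], [0.978, 0.21, 0.0], [0.0, 0.0, -1.0]]
wrist_force: [1.9, 1.2, -2.5]
width: 0.186
gripper_force: 58.9
```

>>> play_rows:
  plan:
    - [0,0,1,0,0,0,-1]
    - [0,0,0,0,0,0,-1]
    - [0,0,0,0,0,0,-1]

```text
t: 9.35
eef_pos: [0.5232, 0.1148, 0.1586]
orientation: [[-0.21, 0.978, 0.0], [0.978, 0.21, 0.0], [0.0, 0.0, -1.0]]
wrist_force: [1.4, 1.8, -3.3]
width: 0.184
gripper_force: 58.9
```

>>> play_rows:
  plan:
    - [0,0,1,0,0,0,-1]
    - [0,0,0,0,0,0,-1]
    - [0,0,0,0,0,0,-1]

```text
t: 9.6
eef_pos: [0.5231, 0.1148, 0.1576]
orientation: [[-0.21, 0.978, -0.0], [0.978, 0.21, 0.0], [0.0, -0.0, -1.0]]
wrist_force: [1.5, 1.4, -2.9]
width: 0.188
gripper_force: 58.9
```

>>> play_rows:
  plan:
    - [0,0,0.5,0,0,0,-1]
    - [0,0,0,0,0,0,-1]
    - [0,0,0,0,0,0,-1]

```text
t: 9.85
eef_pos: [0.5232, 0.1148, 0.1573]
orientation: [[-0.21, 0.978, 0.0], [0.978, 0.21, 0.0], [0.0, 0.0, -1.0]]
wrist_force: [1.0, 2.3, -1.6]
width: 0.183
gripper_force: 59.1
```

>>> play_rows:
  plan:
    - [0,0,0.5,0,0,0,-1]
    - [0,0,0,0,0,0,-1]
    - [0,0,0,0,0,0,-1]

```text
t: 10.1
eef_pos: [0.5233, 0.1148, 0.157]
orientation: [[-0.21, 0.978, 0.0], [0.978, 0.21, 0.0], [0.0, 0.0, -1.0]]
wrist_force: [0.1, 1.9, 3.8]
width: 0.187
gripper_force: 59.6
```

>>> play_rows:
  plan:
    - [0,0,0.5,0,0,0,-1]
    - [0,0,0,0,0,0,-1]
    - [0,0,0,0,0,0,-1]

```text
t: 10.35
eef_pos: [0.5234, 0.1148, 0.1568]
orientation: [[-0.21, 0.978, 0.0], [0.978, 0.21, 0.0], [0.0, 0.001, -1.0]]
wrist_force: [-0.8, 2.2, 6.8]
width: 0.188
gripper_force: 60.1
```

>>> play_rows:
  plan:
    - [0,0,-0.2,0,0,-2.5,-1]
    - [0,0,0,0,0,-2.5,-1]

```text
t: 10.52
eef_pos: [0.5236, 0.1148, 0.1568]
orientation: [[-0.296, 0.955, 0.001], [0.955, 0.296, 0.0], [0.0, 0.001, -1.0]]
wrist_force: [-0.5, 3.3, 4.3]
width: 0.188
gripper_force: 59.7
```

>>> play_rows:
  plan:
    - [0,0,0,0,0,-2.5,-1]
    - [0,0,0,0,0,-2.5,-1]

```text
t: 10.68
eef_pos: [0.5236, 0.1149, 0.1568]
orientation: [[-0.378, 0.926, 0.001], [0.926, 0.378, 0.001], [0.0, 0.001, -1.0]]
wrist_force: [2.1, 1.5, 2.9]
width: 0.19
gripper_force: 59.6
```

>>> play_rows:
  plan:
    - [0,0,0,0,0,0,-1]

```text
t: 10.77
eef_pos: [0.5237, 0.1149, 0.1568]
orientation: [[-0.379, 0.926, 0.001], [0.926, 0.379, 0.001], [0.0, 0.001, -1.0]]
wrist_force: [0.2, 3.9, 4.3]
width: 0.184
gripper_force: 59.9
```

```bash
python3 - <<'E'
from h import *
s=r.get_state();print(s['wrist_torque'],s['wrist_force'],s['eef_pos'])
E
```

```text
[ 0.74326661 -0.1447342   0.11449643] [0.16201609 3.94565263 4.26078178] [0.52368939 0.11493362 0.15679237]
```

>>> play_rows:
  plan:
    - [0,0,0,0,0,-2.5,-1]
    - [0,0,0,0,0,-2.5,-1]

```text
t: 10.93
eef_pos: [0.5236, 0.1149, 0.1567]
orientation: [[-0.456, 0.89, 0.001], [0.89, 0.456, 0.0], [-0.0, 0.001, -1.0]]
wrist_force: [1.2, 1.9, 2.4]
width: 0.185
gripper_force: 59.4
```

>>> play_rows:
  plan:
    - [0,0,0,0,0,-2.5,-1]
    - [0,0,0,0,0,-2.5,-1]

```text
t: 11.1
eef_pos: [0.5234, 0.1148, 0.1563]
orientation: [[-0.532, 0.847, 0.001], [0.847, 0.532, 0.0], [-0.0, 0.001, -1.0]]
wrist_force: [2.0, 3.3, -1.9]
width: 0.188
gripper_force: 59.0
```

```bash
python3 - <<'E'
from h import *
s=r.get_state();print(s['wrist_torque'])
E
```

```text
[ 0.61039475 -0.31799405 -0.00342777]
```

The load came off and z sank, so the lugs are over the gaps. I'll feed down gently.

>>> play_rows:
  plan:
    - [0,0,0.5,0,0,0,-1]
    - [0,0,0.5,0,0,0,-1]
    - [0,0,0,0,0,0,-1]

```text
t: 11.35
eef_pos: [0.5231, 0.1147, 0.1554]
orientation: [[-0.531, 0.848, -0.0], [0.848, 0.531, -0.0], [0.0, -0.0, -1.0]]
wrist_force: [-0.2, 2.2, 2.1]
width: 0.185
gripper_force: 59.6
```

```bash
python3 - <<'E'
from h import *
s=r.get_state();print(s['wrist_torque'])
E
```

```text
[ 0.58989548 -0.09849922  0.09782974]
```

>>> play_rows:
  plan:
    - [0,0,0,0,0,-2.5,-1]
    - [0,0,0,0,0,0,-1]

```text
t: 11.52
eef_pos: [0.523, 0.1147, 0.1551]
orientation: [[-0.569, 0.822, -0.0], [0.822, 0.569, -0.0], [0.0, -0.0, -1.0]]
wrist_force: [0.6, 2.2, -0.7]
width: 0.189
gripper_force: 59.1
```

>>> play_rows:
  plan:
    - [0,0,0.5,0,0,0,-1]
    - [0,0,0.5,0,0,0,-1]
    - [0,0,0,0,0,0,-1]

```text
t: 11.77
eef_pos: [0.523, 0.1147, 0.1541]
orientation: [[-0.568, 0.823, -0.0], [0.823, 0.568, -0.0], [0.0, -0.0, -1.0]]
wrist_force: [0.0, 2.6, -2.5]
width: 0.187
gripper_force: 59.0
```

```bash
python3 - <<'E'
from h import *
s=r.get_state();print(s['wrist_torque'])
E
```

```text
[ 6.03834931e-01 -2.02610526e-01 -1.05321050e-04]
```

Free. Continuing down to about TCP 0.148 (lid about 0.100).

>>> play_rows:
  plan:
    - [0,0,1,0,0,0,-1]
    - [0,0,1,0,0,0,-1]
    - [0,0,0,0,0,0,-1]

```text
t: 12.02
eef_pos: [0.523, 0.1147, 0.1521]
orientation: [[-0.568, 0.823, -0.0], [0.823, 0.568, 0.0], [0.0, -0.0, -1.0]]
wrist_force: [0.2, 2.4, -2.1]
width: 0.19
gripper_force: 58.9
```

>>> play_rows:
  plan:
    - [0,0,1,0,0,0,-1]
    - [0,0,1,0,0,0,-1]
    - [0,0,0,0,0,0,-1]

```text
t: 12.27
eef_pos: [0.5231, 0.1147, 0.1501]
orientation: [[-0.568, 0.823, -0.0], [0.823, 0.568, 0.0], [0.0, -0.0, -1.0]]
wrist_force: [0.7, 3.5, -2.9]
width: 0.187
gripper_force: 58.9
```

```bash
python3 - <<'E'
from h import *
s=r.get_state();print(s['wrist_torque'])
E
```

```text
[ 0.64850548 -0.18356362  0.04983519]
```

>>> play_rows:
  plan:
    - [0,0,1,0,0,0,-1]
    - [0,0,0.5,0,0,0,-1]
    - [0,0,0,0,0,0,-1]

```text
t: 12.52
eef_pos: [0.5231, 0.1147, 0.1488]
orientation: [[-0.568, 0.823, -0.0], [0.823, 0.568, 0.0], [0.0, -0.0, -1.0]]
wrist_force: [0.5, 2.9, -2.3]
width: 0.184
gripper_force: 59.0
```

>>> play_rows:
  plan:
    - [0,0,0.5,0,0,0,-1]
    - [0,0,0.5,0,0,0,-1]
    - [0,0,0,0,0,0,-1]

```text
t: 12.77
eef_pos: [0.5232, 0.1147, 0.1478]
orientation: [[-0.569, 0.823, -0.0], [0.823, 0.569, 0.0], [0.0, -0.0, -1.0]]
wrist_force: [0.3, 1.7, -2.1]
width: 0.182
gripper_force: 59.0
```

>>> play_rows:
  plan:
    - [0,0,0.5,0,0,0,-1]
    - [0,0,0,0,0,0,-1]
    - [0,0,0,0,0,0,-1]

```text
t: 13.02
eef_pos: [0.5232, 0.1148, 0.1474]
orientation: [[-0.568, 0.823, 0.0], [0.823, 0.568, 0.0], [0.0, 0.0, -1.0]]
wrist_force: [0.4, 2.8, -0.1]
width: 0.184
gripper_force: 59.1
```

>>> play_rows:
  plan:
    - [0,0,0.3,0,0,0,-1]
    - [0,0,0,0,0,2.5,-1]
    - [0,0,0,0,0,2.5,-1]
    - [0,0,0,0,0,0,-1]

```text
t: 13.35
eef_pos: [0.5233, 0.1149, 0.1472]
orientation: [[-0.493, 0.87, 0.0], [0.87, 0.493, 0.0], [0.0, 0.0, -1.0]]
wrist_force: [0.6, 3.9, -0.7]
width: 0.186
gripper_force: 59.2
```

```bash
python3 - <<'E'
from h import *
s=r.get_state();print(s['wrist_torque'])
E
```

```text
[ 0.77181534 -0.16560758 -0.06633666]
```

>>> play_rows:
  plan:
    - [0,0,0,0,0,2.5,-1]
    - [0,0,0,0,0,2.5,-1]
    - [0,0,0,0,0,0,-1]

```text
t: 13.6
eef_pos: [0.5232, 0.1148, 0.1472]
orientation: [[-0.416, 0.909, -0.0], [0.909, 0.416, 0.0], [0.0, 0.0, -1.0]]
wrist_force: [0.1, 2.9, 0.3]
width: 0.18
gripper_force: 59.3
```

```bash
python3 - <<'E'
from h import *
s=r.get_state();print(s['wrist_torque'])
E
```

```text
[ 0.69879133  0.00726496 -0.07991311]
```

>>> play_rows:
  plan:
    - [0,0,0,0,0,2.5,-1]
    - [0,0,0,0,0,2.5,-1]
    - [0,0,0,0,0,0,-1]

```text
t: 13.85
eef_pos: [0.523, 0.1147, 0.147]
orientation: [[-0.337, 0.942, -0.0], [0.942, 0.337, -0.0], [0.0, -0.0, -1.0]]
wrist_force: [0.8, 1.7, -0.3]
width: 0.187
gripper_force: 59.1
```

>>> play_rows:
  plan:
    - [0,0,0.2,0,0,2.5,-1]
    - [0,0,0.2,0,0,2.5,-1]
    - [0,0,0,0,0,0,-1]

```text
t: 14.1
eef_pos: [0.5231, 0.1146, 0.1465]
orientation: [[-0.254, 0.967, -0.0], [0.967, 0.254, -0.0], [-0.0, -0.0, -1.0]]
wrist_force: [0.5, 2.6, -2.2]
width: 0.185
gripper_force: 58.9
```

```bash
python3 - <<'E'
from h import *
s=r.get_state();print(s['wrist_torque'])
E
```

```text
[ 0.61880043 -0.23638292  0.01414082]
```

>>> play_rows:
  plan:
    - [0,0,0.3,0,0,2.5,-1]
    - [0,0,0.3,0,0,2.5,-1]
    - [0,0,0,0,0,0,-1]

```text
t: 14.35
eef_pos: [0.5233, 0.1147, 0.1459]
orientation: [[-0.169, 0.986, 0.0], [0.986, 0.169, -0.0], [-0.0, 0.0, -1.0]]
wrist_force: [0.9, 2.8, -1.6]
width: 0.187
gripper_force: 58.9
```

>>> play_rows:
  plan:
    - [0,0,0.3,0,0,2.5,-1]
    - [0,0,0.3,0,0,2.5,-1]
    - [0,0,0,0,0,0,-1]

```text
t: 14.6
eef_pos: [0.5233, 0.1146, 0.1454]
orientation: [[-0.083, 0.997, 0.0], [0.997, 0.083, -0.0], [-0.0, 0.0, -1.0]]
wrist_force: [1.5, 2.8, -2.3]
width: 0.182
gripper_force: 58.9
```

```bash
python3 - <<'E'
from h import *
s=r.get_state();print(s['wrist_torque'])
E
```

```text
[ 0.59509262 -0.31559686 -0.03343815]
```

>>> play_rows:
  plan:
    - [0,0,0.3,0,0,2.5,-1]
    - [0,0,0.3,0,0,2.5,-1]
    - [0,0,0,0,0,0,-1]

```text
t: 14.85
eef_pos: [0.5231, 0.1147, 0.1448]
orientation: [[0.004, 1.0, -0.0], [1.0, -0.004, -0.0], [-0.0, -0.0, -1.0]]
wrist_force: [0.6, 2.5, -2.2]
width: 0.186
gripper_force: 59.0
```

>>> play_rows:
  plan:
    - [0,0,0.3,0,0,2.5,-1]
    - [0,0,0.3,0,0,2.5,-1]
    - [0,0,0,0,0,0,-1]

```text
t: 15.1
eef_pos: [0.5231, 0.1147, 0.1442]
orientation: [[0.091, 0.996, -0.0], [0.996, -0.091, -0.0], [-0.0, -0.0, -1.0]]
wrist_force: [1.3, 3.0, -1.9]
width: 0.184
gripper_force: 59.0
```

>>> play_rows:
  plan:
    - [0,0,0.3,0,0,2.5,-1]
    - [0,0,0.3,0,0,2.5,-1]
    - [0,0,0,0,0,0,-1]

```text
t: 15.35
eef_pos: [0.5233, 0.1147, 0.1437]
orientation: [[0.178, 0.984, 0.0], [0.984, -0.178, -0.0], [-0.0, 0.0, -1.0]]
wrist_force: [1.3, 2.7, -2.3]
width: 0.185
gripper_force: 59.0
```

```bash
python3 - <<'E'
from h import *
s=r.get_state();print(s['wrist_torque'])
E
```

```text
[ 0.52474705 -0.23726796 -0.06298749]
```

>>> play_rows:
  plan:
    - [0,0,0.3,0,0,2.5,-1]
    - [0,0,0.3,0,0,2.5,-1]
    - [0,0,0,0,0,0,-1]

```text
t: 15.6
eef_pos: [0.5234, 0.1146, 0.1431]
orientation: [[0.263, 0.965, 0.0], [0.965, -0.263, -0.0], [-0.0, 0.0, -1.0]]
wrist_force: [1.7, 1.2, -2.6]
width: 0.186
gripper_force: 58.9
```

>>> play_rows:
  plan:
    - [0,0,0.3,0,0,2.5,-1]
    - [0,0,0.3,0,0,2.5,-1]
    - [0,0,0,0,0,0,-1]

```text
t: 15.85
eef_pos: [0.5233, 0.1146, 0.1425]
orientation: [[0.346, 0.938, 0.0], [0.938, -0.346, -0.0], [-0.0, 0.0, -1.0]]
wrist_force: [1.4, 2.2, -2.7]
width: 0.185
gripper_force: 59.0
```

>>> play_rows:
  plan:
    - [0,0,0.3,0,0,2.5,-1]
    - [0,0,0.3,0,0,2.5,-1]
    - [0,0,0,0,0,0,-1]

```text
t: 16.1
eef_pos: [0.5232, 0.1147, 0.1419]
orientation: [[0.426, 0.905, -0.0], [0.905, -0.426, -0.0], [-0.0, -0.0, -1.0]]
wrist_force: [0.9, 1.6, -0.8]
width: 0.186
gripper_force: 59.0
```

```bash
python3 - <<'E'
from h import *
s=r.get_state();print(s['wrist_torque'])
E
```

```text
[ 0.468451   -0.22880713 -0.09911028]
```

>>> play_rows:
  plan:
    - [0,0,0.3,0,0,2.5,-1]
    - [0,0,0.3,0,0,2.5,-1]
    - [0,0,0,0,0,0,-1]

```text
t: 16.35
eef_pos: [0.5233, 0.1147, 0.1413]
orientation: [[0.503, 0.864, 0.0], [0.864, -0.503, -0.0], [0.0, 0.0, -1.0]]
wrist_force: [0.7, 1.3, -2.1]
width: 0.186
gripper_force: 59.0
```

>>> play_rows:
  plan:
    - [0,0,0.3,0,0,2.5,-1]
    - [0,0,0.3,0,0,2.5,-1]
    - [0,0,0,0,0,0,-1]

```text
t: 16.6
eef_pos: [0.5233, 0.1147, 0.1407]
orientation: [[0.577, 0.817, 0.0], [0.817, -0.577, -0.0], [0.0, 0.0, -1.0]]
wrist_force: [1.6, 1.5, -1.3]
width: 0.183
gripper_force: 59.0
```

```bash
python3 - <<'E'
from h import *
s=r.get_state();print(s['wrist_torque'])
E
```

```text
[ 0.4480147  -0.31302067 -0.04685075]
```

>>> play_rows:
  plan:
    - [0,0,0.3,0,0,2.5,-1]
    - [0,0,0.2,0,0,2.5,-1]
    - [0,0,0,0,0,0,-1]

```text
t: 16.85
eef_pos: [0.5233, 0.1147, 0.1403]
orientation: [[0.646, 0.764, 0.0], [0.764, -0.646, -0.0], [0.0, 0.0, -1.0]]
wrist_force: [1.6, 2.6, -1.3]
width: 0.185
gripper_force: 59.1
```

>>> play_rows:
  plan:
    - [0,0,0.2,0,0,2.5,-1]
    - [0,0,0.1,0,0,2.5,-1]
    - [0,0,0,0,0,0,-1]

```text
t: 17.1
eef_pos: [0.5235, 0.1147, 0.1401]
orientation: [[0.71, 0.704, 0.001], [0.704, -0.71, -0.0], [0.0, 0.0, -1.0]]
wrist_force: [0.1, 1.6, 0.3]
width: 0.187
gripper_force: 59.2
```

```bash
python3 - <<'E'
from h import *
s=r.get_state();print(s['wrist_torque'])
E
```

```text
[ 0.25713553 -0.27400485 -0.09787422]
```

>>> play_rows:
  plan:
    - [0,0,0,0,0,2.5,-1]
    - [0,0,0,0,0,2.5,-1]
    - [0,0,0,0,0,0,-1]

```text
t: 17.35
eef_pos: [0.5235, 0.1147, 0.1401]
orientation: [[0.769, 0.64, 0.001], [0.64, -0.769, 0.0], [0.0, 0.0, -1.0]]
wrist_force: [0.5, 1.1, 1.0]
width: 0.184
gripper_force: 59.3
```

```bash
python3 - <<'E'
from h import *
s=r.get_state();print(s['wrist_torque'])
E
```

```text
[ 0.15353864 -0.23358317 -0.09912981]
```

>>> play_rows:
  plan:
    - [0,0,0,0,0,2.5,-1]
    - [0,0,0,0,0,0,-1]

```text
t: 17.52
eef_pos: [0.5234, 0.1146, 0.1401]
orientation: [[0.796, 0.606, 0.0], [0.606, -0.796, -0.0], [0.0, 0.0, -1.0]]
wrist_force: [0.6, -0.2, 1.2]
width: 0.186
gripper_force: 59.3
```

```bash
python3 - <<'E'
from h import *
s=r.get_state();print(s['wrist_torque'])
E
```

```text
[ 0.16798484 -0.31838366 -0.04823423]
```

Level part reached, with z constant. I'll ease on to the stop.

>>> play_rows:
  plan:
    - [0,0,0,0,0,2.5,-1]
    - [0,0,0,0,0,0,-1]

```text
t: 17.68
eef_pos: [0.5235, 0.1147, 0.1401]
orientation: [[0.821, 0.57, 0.001], [0.57, -0.821, 0.0], [0.001, 0.0, -1.0]]
wrist_force: [1.5, 1.4, 0.9]
width: 0.185
gripper_force: 59.4
```

```bash
python3 - <<'E'
from h import *
s=r.get_state();print(s['wrist_torque'])
E
```

```text
[ 0.25437243 -0.31489249 -0.02054898]
```

>>> play_rows:
  plan:
    - [0,0,0,0,0,2.5,-1]
    - [0,0,0,0,0,0,-1]

```text
t: 17.85
eef_pos: [0.5239, 0.1151, 0.1403]
orientation: [[0.846, 0.534, 0.001], [0.534, -0.846, 0.001], [0.002, 0.0, -1.0]]
wrist_force: [3.8, 2.4, 1.0]
width: 0.184
gripper_force: 59.4
```

```bash
python3 - <<'E'
from h import *
s=r.get_state();print(s['wrist_torque'])
E
```

```text
[ 0.63800183 -0.52960551  0.15599913]
```

The load rose and the tool was pushed aside: that's the hard stop, at about 92°. I'll back off 2° to unload, then let go.

>>> play_rows:
  plan:
    - [0,0,0,0,0,-2,-1]
    - [0,0,0,0,0,0,-1]
    - [0,0,0,0,0,0,-0.4]
    - [0,0,0,0,0,0,0]
    - [0,0,0,0,0,0,0]
    - [0,0,0,0,0,0,0]
    - [0,0,0,0,0,0,0]

```text
t: 18.43
eef_pos: [0.5229, 0.1146, 0.1397]
orientation: [[0.828, 0.561, -0.001], [0.561, -0.828, -0.0], [-0.001, -0.0, -1.0]]
wrist_force: [0.0, -0.0, -0.2]
width: 0.503
gripper_force: 0.0
```

>>> play_rows:
  plan:
    - [0,0,-5,0,0,0,0]
    - [0,0,-15,0,0,0,0]
    - [0,0,-25,0,0,0,0]
    - [0,0,-25,0,0,0,0]
    - [0,0,-25,0,0,0,0]
    - [0,0,-15,0,0,0,0]
    - [0,0,0,0,0,0,0]
    - [0,0,0,0,0,0,0]

```text
t: 19.1
eef_pos: [0.5236, 0.1148, 0.2508]
orientation: [[0.828, 0.561, 0.002], [0.561, -0.828, 0.0], [0.002, 0.001, -1.0]]
wrist_force: [0.3, -0.6, -0.7]
width: 0.501
gripper_force: 0.0
```

```bash
python3 - <<'E'
from h import *
s=r.get_state();print(s['eef_pos'],s['wrist_force'],s['width'])
f=r.grab_frame("side")[:,:,::-1];w=r.grab_frame("wrist")[:,:,::-1]
g=lambda a:(255*(a/255.)**.5).astype(np.uint8)
cv2.imwrite("pics/end.png",np.hstack([cv2.resize(g(f[190:290,230:330]),(400,400),interpolation=cv2.INTER_CUBIC),cv2.resize(g(w),(400,300))[:300] if 0 else cv2.copyMakeBorder(cv2.resize(g(w),(400,300)),0,100,0,0,0)]))
E
```

```text
[0.52357878 0.11478087 0.25079422] [ 0.33897392 -0.6272818  -0.6595953 ] 0.5007422451159251
```

View pics/end.png

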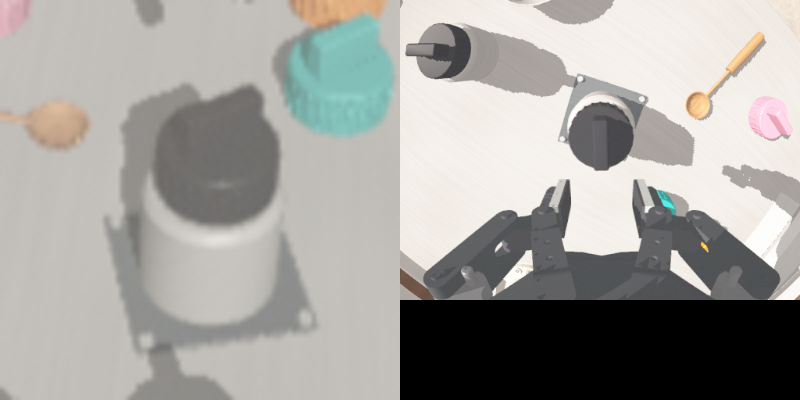

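The lid sits level and low on the canister, at (215,160) in the side crop and (600,135) in the wrist view. The gripper is clear, so I'm handing in.

```bash
python3 -c "
from bench import r
print(r.hand_in())"
```

```text
the job is handed in; nothing more can be done
None
```

The lid is on the canister, screwed clockwise about 92° to its stop and released, with its lower edge at about 92.6 mm by the arm's reading; I handed the job in at about 19 s, and no verdict came back.

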